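Hook a pump-head return spring onto its anchor stud with a spring puller

ROBOT

A 6-joint arm with a two-finger parallel gripper is mounted at the origin on a cart in front of the work surface, level with it; the furniture and walls round the work are solid. World frame = base frame: x ahead of the robot, y to its left, z up, the work surface at z = 0. Lengths are in m, angles in degrees, forces in N, time in s.
With the tool pointing down it reaches from about 0.3 to 0.75 m from the base axis. Payload 8.5 kg.
Tool frame: the origin (TCP) lies midway between the tips of the shut fingers; the grasp point (between the pads) lies 19 mm behind it (env.tcp_to_grasp is the z of the grasp point in the tool frame, in m); z points along the fingers, y is the line along which they close (so a half turn about z gives the same grasp; the last joint's range is limited). The gripper opens to 85 mm and grips with 20 to 120 N. Pads are 22 mm wide; open, the fingers measure 114 mm over their backs; the gripper's body (76 mm by 85 mm) begins 54 mm behind the grasp point. The pads swing forward as they close: fully open they stand 13 mm farther back than shut.
Start: joints at [-81.778, 21.807, 74.336, -0, 83.858, -12.336], TCP at [0.193, -0.515, 0.198] pointing down, gripper open.
Joint ranges: [-178.18, 178.18], [-50.72, 133.34], [12.68, 142.11], [-81.47, 261.47], [9.98, 163.14], [-165.26, 165.26]. Speed limits (degrees/s): [136.94, 136.94, 180, 180, 180, 180].

INTERFACE

Orientations are given as a 3x3 rotation matrix whose columns are the frame's x, y, z axes.
In Python, from rig import env, imaging, job, models gives the robot as it stands. The module is installed in compiled form; this text tells all that it offers.
- The arm moves only by the tool jog_arm, never from a script. Its argument "plan" is text: rows parted by semicolons, each of 7 numbers parted by spaces: the turn, a rotation vector about the tool's x, y, z in degrees, then the shift along the tool's x, y, z in cm, then the closure in counts, from 0 (fully open) to 255 (shut). In form: rx ry rz x y z claw; .... A call has 1 to 10 rows; each row shifts and turns the commanded pose from where the row before left it, along the tool's axes as they then stand; what a row does not reach is not made up. A row lasts 1/12 s, in which the tool goes at most 41.7 mm and 7.16 degrees, less where a joint would pass 70% of its speed; a pose out of reach is approached as far as the arm can. A call with a gripper value outside its range is refused whole. The fingers move at their own pace and stop on an object; "grip_force" is the grip in N (left out, the last holds). Time passes only in rows, so rows that do not move let the fingers close. It gives the time, the measured TCP pose, the force, the opening and the grip force at its end, in the units of the state.
- env.observe(): the state, without advancing time (a new reading comes with each control period).
- imaging.get_image(name): name is "side" or "top"; returns a dict with "pixels" (420x560x3 uint8, red, green, blue), "depth" (420x560 float32, m along the optical axis (not along the pixel's ray), 0 where there is no reading), "fov_y" (degrees; the focal length in pixels is half the picture's height over the tangent of half this angle, whatever the lens; pixels are square), "cx", "cy" (the principal point, pixels), "world_from_camera" (4x4, takes a point from camera to world coordinates). Camera axes: x right, y down, z forward; pixel columns grow to the right and rows downward; lengths in m; the calibration is good to about 2 mm. A picture is of the moment at which its call begins.
- job.close_job(): hands the job in; it is judged then, once.
Trained networks look in the newest picture that a camera, given by its name, has taken for a name from the list of things; names that differ only in an ending like _2 or _b are one class to them, and where a whole thing is asked for, a point or a joint stands for the part that bears it (a point fixed in the world has none). Each returns a list of dicts, best first, with "confidence" (0 to 1); they miss things now and then, are a little off and sometimes report something else, mostly with a low value. They report only what shows in the picture. A call takes as long as a camera call.
- models.outline_of(camera, query): "region" (420x560 bool, what is visible of it) and "bbox" ([centre column, centre row, width, height] in pixels, round what is visible of it).
- models.tip_of(camera, query): "at" ([column, row] in pixels: a listed point, or the origin of a listed thing).
The state is a dict: "time_s": time; "q": joint angles; "qvel": joint speeds; "joint_efforts": joint torques, N m; "position": TCP position; "tool_rot": TCP orientation; "ft_force": force on the tool from outside, world axes, zero at the start; "wrist_torque": the same for the moment, N m; "grip_width": finger opening in m; "gripper_force": force on a finger pad.
Only numpy, scipy, OpenCV 4.12 (cv2) and the standard library are available. Lean on these libraries where they do the work, as an engineer would, in place of code of your own. Each camera call takes 0.05 s, during which the arm holds its last target. There are 200 camera calls.

TASK

The return spring of the pressure arm on the pump head has come off for cleaning: take the spring puller from the blue mat, put its bent tip down into the eye at the nose of the spring's hook, and stretch the spring only as far as is needed to swing the open side of the hook round the neck of the anchor stud, feeling for the way in, because the neck stands off centre on its brass foot. Let the spring down gently until the hook hangs on the neck and holds the arm shut, then lift the puller out and lay it flat on the mat again. Touch the hook with nothing but the puller, do not lean on the pump head, never overstretch the spring, let it snap back or force the hook against the stud, and leave the beaker, the timer and the bottles where they stand.

Things in the scene. Friction and masses are not known exactly. Their poses are not given: they have to be found in the camera images.
- pump_head: Peristaltic pump head lying face up, fixed: aluminium plate 170 (x) x 180 (y) mm, its top 24 mm above the bench; origin at the centre of its underside. In its frame the spring runs along the -x side, towards -y: arm pin at x -45, y +62 mm (arm shut), brass stud foot at x -45, y -57 mm. Nothing on it is higher than 65 mm above the bench, near the stud 47 mm.
- spring_pin (a point): Steel pin at the near end of the blue pressure arm on which the spring swivels freely in the level plane 40 mm above the bench; the point lies on the pin's axis in that plane. The spring cannot leave this plane. With the arm shut the pin stands 119 mm from stud_foot.
- pressure_arm (a joint): Opening of the blue pressure arm in rad: 0 = shut, its shoe against the rollers (a hard stop), up to 0.35 = open. It is 107 mm from hinge to spring pin; a pull of under 1 N on the spring shuts it, and only then does the spring begin to stretch.
- spring_stretch (a joint): Stretch of the spring in m, 0 at its free length. It pulls back with 1.6 N + 0.24 N per mm. Hung on the stud it is stretched by 15 to 27 mm (5 to 8 N); to pass the hook's lip round the neck takes 29 to 43 mm, depending on how the stud stands; beyond 48 mm it is spoilt.
- spring_hook: Hook of 4 mm dark wire at the spring's end, level, 40 mm above the bench. x runs along the spring away from the arm pin, y to its open side; origin at the coil's end (70 mm from the arm pin unstretched; coil 16 mm wide). The wire's centre line runs (mm) from (5, 0) to (10, -7) and (27, -7), round a half circle of radius 7 about (27, 0), and ends in a lip from (27, 7) to (20.5, 7).
- hook_bight (a point): Centre of the hook's bight, (27, 0, 0) mm in the hook's frame; inner radius 5 mm. With the hook hung on the stud it lies within about 7 mm of stud_foot, level. The hook's mouth, from the shank at the coil (x = 7) to the lip's end (x = 18.5), opens to +y, the side on which the stud stands.
- pull_eye (a point): Centre of the round pull eye at the hook's nose, at (40.75, 0, 0) mm in the hook's frame: inner diameter 9.5 mm, wire 4 mm thick, 40 mm above the bench and 16 mm above the mounting plate.
- stud_foot (a point): Axis of the eccentric anchor stud's brass foot (25 mm wide, top 30 mm above the bench), at 40 mm height. The steel neck that takes the hook (diameter 8 mm, 30 to 43.5 mm above the bench, under a 12 mm head that ends at 46.5 mm) stands 6 mm off this axis in a direction that differs each time and is not given; it stays as it is.
- puller_grip (a point): Centre of the spring puller's black handle with a red end band; the handle is 84 long, 16 wide and 28 mm high, with flat sides, and lies flat on the mat, so that this point is 14 mm above what it lies on. x points from the handle to the tip, z up. The puller weighs 90 g.
- puller_tip (a point): Lower end of the puller's bent tip, 99 mm ahead of puller_grip along x, 13.5 mm below it: a round pin of diameter 5 mm hanging from the shaft (diameter 6 mm, its axis 4 mm above puller_grip), its end leaning 1 mm back towards the handle. With puller_grip 6.5 mm above the eye's wire, the pin passes 7 mm below the wire's centre line and the shaft clears the wire by 5 mm.
- puller: The spring puller; origin under the handle's centre, on its underside; axes as puller_grip.
- mat: Blue silicone mat 190 (x) x 260 (y) x 3 mm, fixed on the bench; origin at the centre of its underside.
- beaker: Small glass beaker, 46 mm wide, 58 mm high; origin under its centre.
- timer: White lab timer lying on its back, 62 x 66 x 20 mm; origin under its centre.
- bottle: Plastic screw-cap bottle, 60 mm wide, 94 mm high; origin under its centre.
- dropper: Small screw-cap bottle, 34 mm wide, 62 mm high; origin under its centre.

How it is judged:
By the outcome, as a careful person would: the job done as asked, in the order asked, and still so for the second after the job is handed in, with the robot touching nothing.
It also fails if it takes over 67 s, if anything falls off the work surface, if the arm or the gripper's body presses on something with over 40 N, if the wrist force passes 120 N, or if a joint passes its speed limit or range.

## Working session

There is one attempt and no reset: what is moved stays moved. The work goes in short steps, Python scripts to look and compute and a tool call to move; the robot and the scene stay as the last step left them, time stands still between calls to the robot, and variables do not carry over. Pictures are saved under pics/ and viewed, at most 10 in all, crops included, and the job is handed in when it is done.

Besides the shell and the picture viewer there is one more tool, called in YAML: its name, and indented under it one key for each argument. jog_arm: Moves the arm, as the interface text tells. Its arguments: {"type":"object","properties":{"plan":{"type":"string"},"grip_force":{"type":"number"}},"required":["plan"]}

```bash
mkdir -p pics; cat > h.py <<'E'
import numpy as np, cv2
from rig import env, imaging, job, models
def ray(im,px):
    f=im["pixels"].shape[0]/2/np.tan(np.radians(im["fov_y"]/2))
    T=np.array(im["world_from_camera"]); d=np.array([(px[0]-im["cx"])/f,(px[1]-im["cy"])/f,1.])
    return T[:3,3],T[:3,:3]@d
def at_z(im,px,z):
    o,d=ray(im,px); return o+d*(z-o[2])/d[2]
def at_d(im,px):
    o,d=ray(im,px); c,r=int(round(px[0])),int(round(px[1])); return o+d*im["depth"][r,c]
def proj(im,p):
    f=im["pixels"].shape[0]/2/np.tan(np.radians(im["fov_y"]/2))
    T=np.array(im["world_from_camera"]); c=T[:3,:3].T@(np.array(p)-T[:3,3]); return c[:2]/c[2]*f+[im["cx"],im["cy"]]
def save(im,n): cv2.imwrite("pics/"+n,im["pixels"][:,:,::-1])
Z=dict(pump_head=0,spring_pin=.04,hook_bight=.04,pull_eye=.04,stud_foot=.04,puller_grip=.017,puller_tip=.0035,mat=0,beaker=0,timer=0,bottle=0,dropper=0,spring_hook=.04)
def find(cam,names):
    im=imaging.get_image(cam)
    for n in names:
        for r in models.tip_of(cam,n)[:2]: print(cam,n,round(r["confidence"],2),np.round(r["at"],1),np.round(at_z(im,r["at"],Z[n]),4))
    return im
E
python3 - <<'E'
from h import *
np.set_printoptions(suppress=True)
for c in("top","side"):
    im=find(c,list(Z)); save(im,c+"0.png"); print(c,np.round(im["world_from_camera"],3).tolist(),im["fov_y"],im["cx"],im["cy"])
s=env.observe(); print(s); print(env.tcp_to_grasp)
a=cv2.imread("pics/top0.png");
E
```

```text
top pump_head 0.95 [266.9 190.7] [0.5567 0.0413 0.    ]
top spring_pin 0.55 [267.6 218. ] [0.4736 0.038  0.04  ]
top spring_pin 0.33 [255.  211.1] [0.4933 0.0737 0.04  ]
top hook_bight 0.38 [264.6 214.3] [0.4841 0.0465 0.04  ]
top pull_eye 0.49 [272.8 217.8] [0.4741 0.0232 0.04  ]
top stud_foot 0.55 [284.4 211.1] [ 0.4931 -0.0097  0.04  ]
top puller_grip 0.64 [237.7 195.1] [0.5419 0.1255 0.017 ]
top puller_grip 0.63 [265.6 215.2] [0.4833 0.0444 0.017 ]
top mat 0.69 [376.3 206.5] [ 0.5092 -0.2782  0.    ]
top mat 0.69 [256.8 209.4] [0.5016 0.0708 0.    ]
top beaker 0.66 [167.3 228.2] [0.4472 0.3326 0.    ]
top timer 0.78 [185.6 243.7] [0.402 0.278 0.   ]
top bottle 0.74 [267.6 195.2] [0.5434 0.0392 0.    ]
top bottle 0.62 [183.2 189.1] [0.5623 0.2883 0.    ]
top dropper 0.69 [189.5 162.2] [0.6428 0.2712 0.    ]
top spring_hook 0.57 [257.3 208.6] [0.5004 0.0672 0.04  ]
top [[-0.001, -0.994, 0.107, 0.387], [-1.0, 0.003, 0.015, -0.001], [-0.015, -0.107, -0.994, 1.301], [0.0, 0.0, 0.0, 1.0]] 50.401705487736024 274.6099295677248 200.83964264144763
side pump_head 0.67 [224.1 191.6] [0.3862 
[... 862 characters left out ...]
,  21.80646614,  74.33836234,   0.00173329,
        83.85826345, -12.3369355 ]), 'qvel': array([0.05193257, 0.05568486, 0.03504591, 0.12142607, 0.08905251,
       0.00135761]), 'joint_efforts': array([  0.00096491, -44.83191133, -23.14647853,  -0.00013963,
         0.00053443,  -0.00001964]), 'position': array([ 0.19314687, -0.51492952,  0.19810867]), 'tool_rot': array([[ 0.9363039 ,  0.35119083,  0.00002205],
       [ 0.35119083, -0.9363039 ,  0.00005771],
       [ 0.00004091, -0.00004629, -1.        ]]), 'ft_force': array([-1.09926926,  0.1976322 , -0.94583971]), 'wrist_torque': array([ 0.06160131, -0.01820518, -0.01380235]), 'gripper_force': 0.0, 'grip_width': 0.08550583128876037}
-0.0187
```

View pics/top0.png

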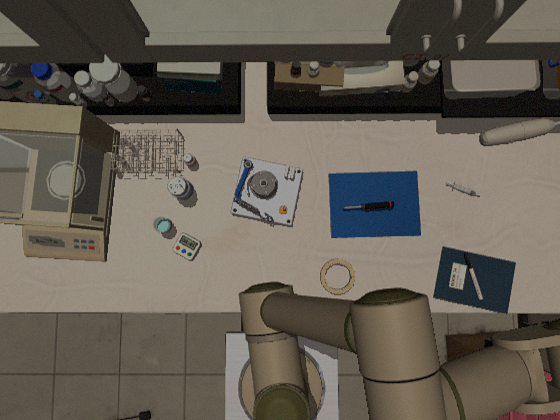

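View pics/side0.png

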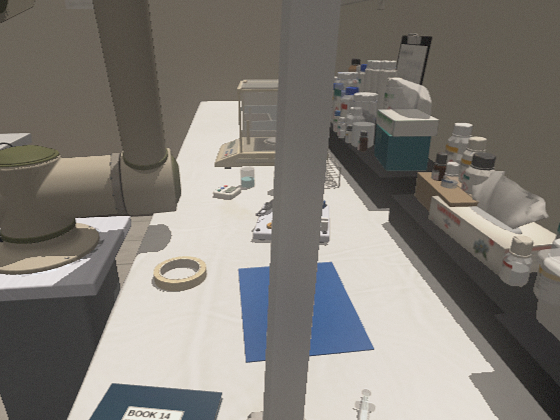

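```bash
python3 - <<'E'
from h import *
im=imaging.get_image("top"); p=im["pixels"][:,:,::-1]
a=cv2.resize(p[152:232,222:312],None,fx=8.8,fy=7.5,interpolation=cv2.INTER_CUBIC)
a=cv2.resize(p[154:230,226:306],None,fx=7.5,fy=7.5,interpolation=cv2.INTER_CUBIC)
cv2.imwrite("pics/topc.png",a)
im2=imaging.get_image("side");p2=im2["pixels"][:,:,::-1]
b=cv2.resize(p2[185:250,245:340],None,fx=8,fy=8,interpolation=cv2.INTER_CUBIC); cv2.imwrite("pics/sidec.png",b)
for c in ("top","side"):
  for n in("puller","pump_head","mat","spring_hook","pressure_arm"):
    for r in models.outline_of(c,n)[:1]:
      print(c,n,round(r["confidence"],2),np.round(r["bbox"],1),r["region"].sum(), cv2.minAreaRect(np.argwhere(r["region"])[:,::-1].astype(np.float32)))
E
```

```text
top puller 0.79 [374.2 206.8  31.6   9.5] 180 ((376.0621032714844, 204.74484252929688), (5.813183784484863, 32.221649169921875), 85.2363510131836)
top pump_head 0.83 [266.6 193.2  72.1  67.4] 3568 ((266.3882751464844, 190.37344360351562), (61.96354293823242, 58.924461364746094), 11.689369201660156)
top mat 0.87 [375.8 203.9  91.9  68.2] 5533 ((374.22296142578125, 203.4121551513672), (65.57878875732422, 90.04991912841797), 88.15238952636719)
top spring_hook 0.2 [163.  225.7  19.4  10.2] 235 ((162.0, 224.0), (14.0, 18.0), 90.0)
top pressure_arm 0.69 [247.5 188.4  26.3  48.2] 366 ((244.43331909179688, 190.22479248046875), (48.08110809326172, 22.752437591552734), 84.14398956298828)
side pump_head 0.91 [291.2 223.6  75.7  45.6] 771 ((290.7467041015625, 221.9317626953125), (75.11485290527344, 39.06626510620117), 1.0416266918182373)
side mat 0.65 [306.9 311.6 130.7  99.1] 6136 ((303.4638671875, 308.7729187011719), (94.98888397216797, 128.55638122558594), 84.14398956298828)
side spring_hook 0.5 [289.  222.5  75.4  42.8] 885 ((290.5, 221.5), (41.0, 77.0), 90.0)
side pressure_arm 0.41 [265.  209.   11.6  12.2] 83 ((265.25, 208.75003051757812), (5.656853675842285, 17.677669525146484), 45.0)
```

View pics/topc.png

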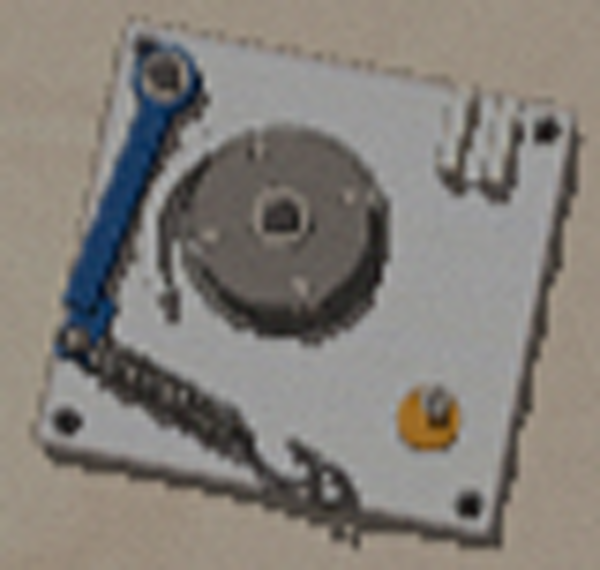

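View pics/sidec.png

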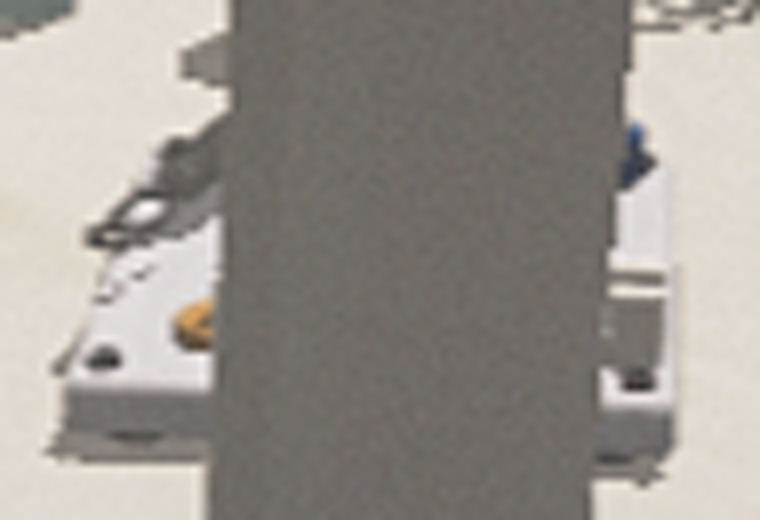

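```bash
python3 - <<'E'
from h import *
im=imaging.get_image("top"); p=im["pixels"][:,:,::-1]
k=14
a=cv2.resize(p[206:226,256:296],None,fx=k,fy=k,interpolation=cv2.INTER_CUBIC)
b=cv2.resize(p[196:216,338:398],None,fx=9.333,fy=k,interpolation=cv2.INTER_CUBIC)
b=cv2.resize(p[198:214,340:396],None,fx=10,fy=10,interpolation=cv2.INTER_CUBIC)
cv2.imwrite("pics/c2.png",np.vstack([a,np.zeros((8,560,3),np.uint8),b]))
q=lambda u,v:((u+.5)/7.5-.5+226,(v+.5)/7.5-.5+154)
for n,u,z in(("foot",(428,417),.03),("head",(437,402),.0465),("pin",(77,338),.045),("hinge",(163,73),.05),("eye",(333,486),.04),("c00",(130,25),.024),("c10",(575,115),.024),("scr1",(545,130),.026),("scr2",(470,505),.026),("scr3",(68,420),.026)):
  print(n,np.round(q(*u),1),np.round(at_z(im,q(*u),z)*1000,1), np.round(at_d(im,q(*u))*1000,1))
hsv=cv2.cvtColor(p,cv2.COLOR_BGR2HSV)
m=(hsv[...,0]<28)&(hsv[...,0]>10)&(hsv[...,1]>140); m[:200]=0;m[225:]=0;m[:,:270]=0;m[:,300:]=0
print("brass",np.argwhere(m)[:,::-1].tolist())
for n in("stud_foot","pull_eye","hook_bight","puller_tip","puller_grip","spring_pin"):
  for r in models.tip_of("top",n): print(n,round(r["confidence"],2),np.round(r["at"],1))
E
```

```text
foot [282.6 209.2] [499.5  -4.7  30. ] [499.2  -4.7  32.4]
head [283.8 207.2] [503.7  -8.1  46.5] [504.1  -8.1  41.9]
pin [235.8 198.6] [528.5 128.   45. ] [528.  127.5  49.2]
hinge [247.3 163.3] [629.1  95.5  50. ] [629.6  95.7  47.4]
eye [270.  218.4] [472.5  31.3  40. ] [473.6  31.6  24.7]
c00 [242.9 156.9] [653.1 110.5  24. ] [653.4 110.6  22.6]
c10 [302.2 168.9] [617.  -61.9  24. ] [617.1 -62.   23. ]
scr1 [298.2 170.9] [610.8 -50.2  26. ] [610.6 -50.2  27.3]
scr2 [288.2 220.9] [466.1 -20.6  26. ] [465.9 -20.6  28.5]
scr3 [234.6 209.6] [499.  133.1  26. ] [498.6 132.6  30.7]
brass [[280, 207], [281, 207], [279, 208], [280, 208], [281, 208], [286, 208], [279, 209], [280, 209], [281, 209], [282, 209], [285, 209], [286, 209], [279, 210], [280, 210], [281, 210], [282, 210], [283, 210], [284, 210], [285, 210], [286, 210], [279, 211], [280, 211], [281, 211], [282, 211], [283, 211], [284, 211], [285, 211], [286, 211], [280, 212], [281, 212], [282, 212], [283, 212], [284, 212], [285, 212], [282, 213], [283, 213], [284, 213]]
stud_foot 0.85 [282.6 208.9]
pull_eye 0.49 [270.8 218.5]
puller_tip 0.71 [343.8 205.7]
puller_grip 0.79 [382.6 202.1]
puller_grip 0.27 [192.  159.7]
spring_pin 0.6 [238.2 198.6]
```

View pics/c2.png

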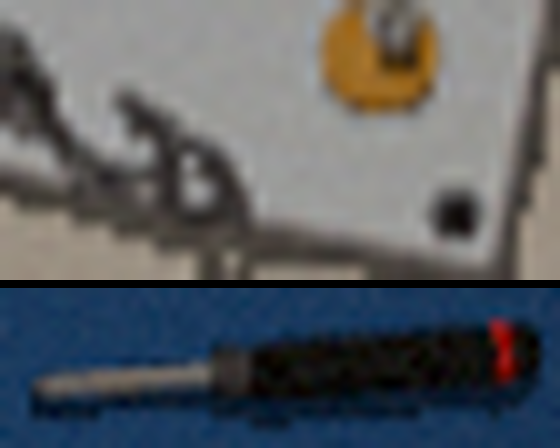

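```bash
cat >> h.py <<'E'
def go(xyz,yaw=None,q=True):
    s=env.observe();R=np.array(s["tool_rot"]);p=np.array(s["position"])
    y=np.degrees(np.arctan2(R[1,0],R[0,0]))
    print("t",round(s["time_s"],2),"pos",np.round(p*1000,1),"yaw",round(y,2),"z",np.round(R[:,2],3),"F",np.round(s["ft_force"],2),"w",round(s["grip_width"],4))
    if xyz is not None: print("tool shift cm",np.round(R.T@(np.array(xyz)-p)*100,2))
    if yaw is not None:print("rz",round(-(yaw-y),2))
E
python3 - <<'E'
from h import *
im=imaging.get_image("top")
q=lambda u,v:((u+.5)/10-.5+340,(v-288+.5)/10-.5+198)
A=at_z(im,q(395,352),.029);B=at_z(im,q(36,387),.021);print(A,B,np.degrees(np.arctan2(*(B-A)[1::-1])),np.linalg.norm(B-A))
e1=at_z(im,q(540,345),.029);print((e1))
D=[[round(at_d(im,(c,r))[2]*1000) for c in range(278,290)] for r in range(203,215)]
print(*D,sep="\n")
print(im["pixels"][203:214,280:289].sum(2)//3)
go([*A[:2],.1],94.8)
E
```

```text
[ 0.51375028 -0.28000273  0.029     ] [ 0.5047337  -0.17866493  0.021     ] 95.0845301360703 0.10205218084034448
[ 0.51563966 -0.32130011  0.029     ]
[27, 26, 24, 27, 28, 23, 20, 21, 23, 21, 26, 25]
[24, 23, 20, 25, 20, 19, 25, 24, 24, 25, 22, 25]
[24, 25, 23, 25, 46, 46, 50, 27, 22, 24, 21, 20]
[23, 23, 30, 28, 48, 50, 47, 45, 27, 22, 23, 27]
[24, 25, 28, 32, 45, 42, 47, 45, 32, 23, 22, 19]
[22, 28, 29, 27, 44, 44, 45, 31, 32, 22, 28, 25]
[24, 30, 28, 29, 31, 27, 27, 27, 30, 20, 21, 26]
[24, 29, 33, 33, 28, 32, 28, 30, 25, 20, 24, 21]
[16, 30, 32, 29, 26, 30, 33, 27, 28, 27, 24, 22]
[23, 24, 28, 27, 36, 29, 26, 26, 23, 24, 25, 25]
[21, 24, 26, 29, 28, 25, 27, 21, 22, 22, 26, 18]
[24, 25, 25, 23, 24, 23, 22, 27, 28, 21, 24, 21]
[[152 154 154 154 154 152 151 151 151]
 [153 155 157 155 154 155 153 153 155]
 [155 134 136 132 117 144 151 155 153]
 [124  94 117 106  90 113 136 156 155]
 [103  88 122  80 103 101 104 152 152]
 [ 95  99 108  86 117  75  91 140 153]
 [100  99 102  71  81  47  95 129 153]
 [ 97  99 100  50  39  38  94 130 150]
 [ 93 102 102  88  88  84  90 141 156]
 [ 94  96  98  95 101  91  72 150 156]
 [115  77  82  76  82  73 126 152 153]]
t 2.4 pos [ 193.1 -514.9  198.1] yaw 20.56 z [ 0.  0. -1.] F [-0.13  0.65 -0.25] w 0.0853
tool shift cm [ 38.27 -10.74   9.81]
rz -74.24
```

jog_arm:
  plan: "0 0 0 3.8 -1.1 0.9 60;0 0 0 3.8 -1.1 0.9 60;0 0 0 3.8 -1.1 0.9 60;0 0 0 3.8 -1.1 0.9 60;0 0 0 3.8 -1.1 0.9 60;0 0 0 3.8 -1.1 0.9 60;0 0 0 3.8 -1.1 0.9 60;0 0 0 3.8 -1.1 0.9 60;0 0 0 3.8 -1.1 0.9 60;0 0 0 3.8 -1.1 0.9 60"
  grip_force: 80

```text
time_s: 3.23
position: [0.5117, -0.2771, 0.1078]
tool_rot: [[0.936, 0.351, 0.0], [0.351, -0.936, -0.0], [0.0, 0.0, -1.0]]
ft_force: [-0.4, -1.9, -0.1]
grip_width: 0.0652
gripper_force: 0.0
```

jog_arm:
  plan: "0 0 -7 0 0 0 60;0 0 -7 0 0 0 60;0 0 -7 0 0 0 60;0 0 -7 0 0 0 60;0 0 -7 0 0 0 60;0 0 -7 0 0 0 60;0 0 -7 0 0 0 60;0 0 -7 0 0 0 60;0 0 -7 0 0 0 60;0 0 -7 0 0 0 60"

```text
time_s: 4.07
position: [0.5103, -0.2785, 0.1081]
tool_rot: [[-0.016, 1.0, -0.0], [1.0, 0.016, 0.0], [0.0, -0.0, -1.0]]
ft_force: [-0.0, -0.6, -0.3]
grip_width: 0.0655
gripper_force: 0.0
```

```bash
python3 - <<'E'
from h import *
go([.5138,-.280,.05],95)
E
```

```text
t 4.07 pos [ 510.3 -278.5  108.1] yaw 90.9 z [-0.  0. -1.] F [-0.01 -0.62 -0.3 ] w 0.0655
tool shift cm [-0.15  0.35  5.81]
rz -4.1
```

jog_arm:
  plan: "0 0 -4.1 0 0.3 0 60;0 0 0 0 0 3 60;0 0 0 0 0 3 60;0 0 0 0 0 2 60;0 0 0 0 0 1.2 60;0 0 0 0 0 0.6 60;0 0 0 0 0 0.3 60;0 0 0 0 0 0 60"

```text
time_s: 4.73
position: [0.5134, -0.2786, 0.0072]
tool_rot: [[-0.081, 0.997, 0.0], [0.997, 0.081, -0.0], [-0.0, 0.0, -1.0]]
ft_force: [-0.5, -0.0, -0.4]
grip_width: 0.0653
gripper_force: 0.0
```

```bash
python3 - <<'E'
from h import *
go([.5138,-.280,.006],95)
E
```

```text
t 4.73 pos [ 513.4 -278.6    7.2] yaw 94.66 z [ 0. -0. -1.] F [-0.49 -0.05 -0.39] w 0.0653
tool shift cm [-0.14  0.03  0.12]
rz -0.34
```

jog_arm:
  plan: "0 0 -0.3 -0.1 0 0.1 60;0 0 0 0 0 0 140;0 0 0 0 0 0 180;0 0 0 0 0 0 220;0 0 0 0 0 0 255;0 0 0 0 0 0 255;0 0 0 0 0 0 255;0 0 0 0 0 0 255;0 0 0 0 0 0 255;0 0 0 0 0 0 255"
  grip_force: 80

```text
time_s: 5.57
position: [0.5134, -0.2795, 0.0061]
tool_rot: [[-0.086, 0.996, -0.0], [0.996, 0.086, 0.0], [0.0, -0.0, -1.0]]
ft_force: [-0.3, -1.0, 0.5]
grip_width: -0.0001
gripper_force: 0.0
```

jog_arm:
  plan: "0 0 0 0 0 -0.5 255;0 0 0 0 0 -2 255;0 0 0 0 0 -2 255;0 0 0 0 0 -2 255;0 0 0 0 0 0 255"

```text
time_s: 5.98
position: [0.5149, -0.2807, 0.0753]
tool_rot: [[-0.087, 0.996, 0.005], [0.996, 0.087, -0.004], [-0.005, 0.005, -1.0]]
ft_force: [0.6, -0.2, 1.4]
grip_width: -0.0002
gripper_force: 0.0
```

```bash
python3 - <<'E'
from h import *
im=find("top",["puller_tip","puller_grip"]); p=im["pixels"][:,:,::-1]
cv2.imwrite("pics/g.png",cv2.resize(p[190:240,330:410],None,fx=8,fy=8,interpolation=cv2.INTER_CUBIC))
go([.5138,-.280,.07],90)
E
```

```text
top puller_tip 0.53 [342.7 204.4] [ 0.5153 -0.1799  0.0035]
t 6.13 pos [ 513.1 -279.3   70.9] yaw 94.96 z [-0.  0. -1.] F [-0.43 -0.28  0.3 ] w -0.0002
tool shift cm [-0.08  0.06  0.09]
rz 4.96
```

View pics/g.png

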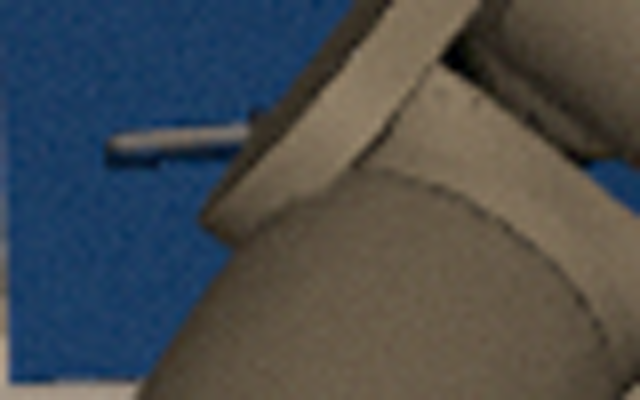

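```bash
python3 - <<'E'
from h import *
im=imaging.get_image("top")
for px in [(345,207),(350,207),(356,206),(340,190),(335,225),(360,206)]: print(px,np.round(at_d(im,px)*1000))
P=np.array([at_d(im,(c,r)) for r in range(150,260) for c in range(320,450)])
P=P[(P[:,2]>.04)]
for lo in np.arange(.04,.5,.04):
    Q=P[(P[:,2]>=lo)&(P[:,2]<lo+.04)]
    if len(Q)>3: print(round(lo,2),len(Q),np.round(Q.min(0)*1000),np.round(Q.max(0)*1000))
a=im["pixels"][:,:,::-1][150:250,310:450]
i2=imaging.get_image("side"); b=i2["pixels"][:,:,::-1][120:360,200:400]
cv2.imwrite("pics/g2.png",np.hstack([cv2.resize(a,None,fx=3,fy=3),cv2.resize(b,None,fx=1.875,fy=1.25)]) if 0 else np.hstack([cv2.resize(a,(420,300)),cv2.resize(b,(375,450))[:300]*0+cv2.resize(b,(375,300))]))
E
```

```text
(345, 207) [ 505. -183.   27.]
(350, 207) [ 506. -198.   22.]
(356, 206) [ 509. -216.   19.]
(340, 190) [ 558. -173.    4.]
(335, 225) [ 455. -157.    3.]
(360, 206) [ 509. -227.   20.]
0.24 12 [ 476. -288.  249.] [ 512. -241.  276.]
0.28 62 [ 474. -274.  291.] [ 509. -239.  320.]
0.32 84 [ 447. -288.  320.] [ 560. -170.  360.]
0.36 1517 [ 440. -348.  360.] [ 585. -149.  400.]
0.4 2372 [ 376. -337.  400.] [ 569. -149.  440.]
0.44 870 [ 368. -266.  440.] [ 484. -121.  480.]
0.48 938 [ 368. -217.  480.] [432. -97. 520.]
```

View pics/g2.png

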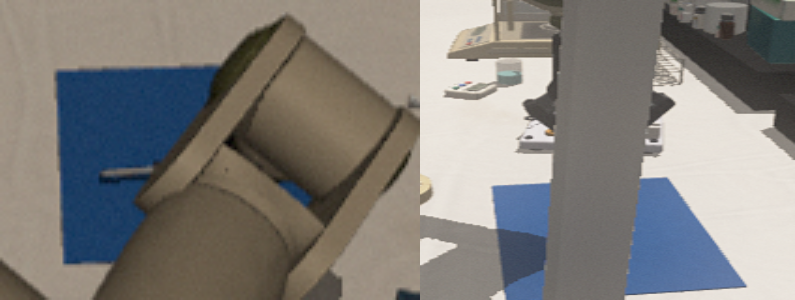

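jog_arm:
  plan: "0 0 0 -4 0 -1 60;0 0 0 -4 0 -1 60;0 0 0 -4 0 0 60;0 0 0 -4 0 0 60;0 0 0 -4 0 0 60"

```text
time_s: 6.65
position: [0.5303, -0.4803, 0.0902]
tool_rot: [[-0.086, 0.996, -0.001], [0.996, 0.086, 0.001], [0.001, -0.001, -1.0]]
ft_force: [0.6, -0.4, -0.7]
grip_width: 0.0607
gripper_force: 0.0
```

```bash
python3 - <<'E'
from h import *
im=find("top",["puller_tip","puller_grip"]); p=im["pixels"][:,:,::-1]
cv2.imwrite("pics/g3.png",np.vstack([cv2.resize(p[190:220,335:405],None,fx=8,fy=8,interpolation=cv2.INTER_CUBIC),cv2.resize(p[140:260,320:460],(560,360))]))
for px in [(365,206),(370,205),(375,204),(380,204),(385,204),(390,203)]: print(px,np.round(at_d(im,px)*1000))
go(None)
E
```

```text
top puller_grip 0.42 [377.5 205.3] [ 0.511  -0.2781  0.017 ]
(365, 206) [ 456. -138.  573.]
(370, 205) [ 458. -147.  568.]
(375, 204) [ 461. -157.  560.]
(380, 204) [ 462. -168.  546.]
(385, 204) [ 513. -297.   30.]
(390, 203) [ 516. -311.   29.]
t 6.8 pos [ 529.6 -481.    88.7] yaw 94.79 z [-0.002  0.002 -1.   ] F [-1.35  0.9   0.79] w 0.065
```

View pics/g3.png

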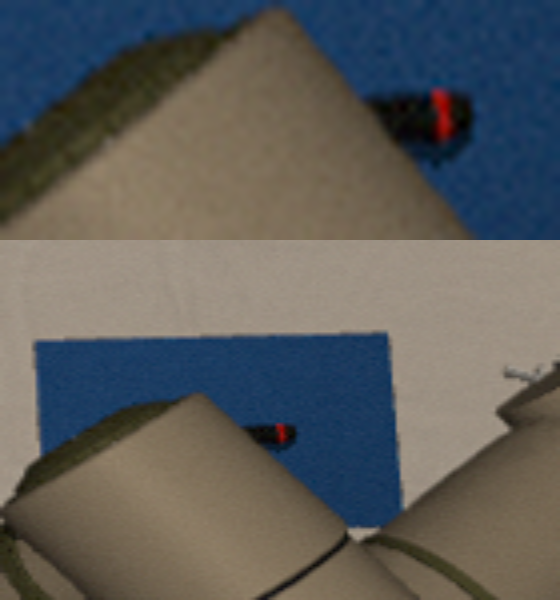

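```bash
python3 - <<'E'
from h import *
im=imaging.get_image("top")
print(proj(im,[.5296,-.481,.09]),proj(im,[.5296,-.481,.2]))
P=np.array([at_d(im,(c,r)) for r in range(120,260) for c in range(430,540)])
P=P[(P[:,2]>.04)]
for lo in np.arange(.04,.5,.03):
    Q=P[(P[:,2]>=lo)&(P[:,2]<lo+.03)]
    if len(Q)>3: print(round(lo,2),len(Q),np.round(Q.min(0)*1000),np.round(Q.max(0)*1000))
p=im["pixels"][:,:,::-1]
cv2.imwrite("pics/g4.png",cv2.resize(p[110:270,380:540],(600,600)))
print(env.observe()["q"])
E
```

```text
[458.02780084 195.69213833] [475.54947518 190.43219165]
0.04 863 [ 686. -739.   40.] [ 754. -576.   60.]
0.13 17 [ 562. -471.  133.] [ 575. -465.  160.]
0.16 55 [ 567. -484.  163.] [ 593. -461.  189.]
0.19 40 [ 580. -473.  191.] [ 596. -462.  219.]
0.22 51 [ 581. -484.  222.] [ 598. -462.  234.]
0.28 5 [ 492. -480.  291.] [ 530. -449.  309.]
0.31 185 [ 471. -485.  313.] [ 533. -440.  340.]
0.34 142 [ 463. -483.  340.] [ 591. -342.  370.]
0.37 672 [ 400. -518.  370.] [ 603. -336.  400.]
0.4 3240 [ 402. -520.  400.] [ 600. -306.  430.]
0.43 1402 [ 369. -480.  430.] [ 540. -281.  460.]
0.46 1049 [ 368. -376.  460.] [ 455. -269.  490.]
0.49 852 [ 368. -336.  490.] [ 424. -259.  520.]
[-5.15823383e+01  4.32846499e+01  5.30632716e+01  1.03625242e-02
  8.38078173e+01 -5.64651465e+01]
```

View pics/g4.png

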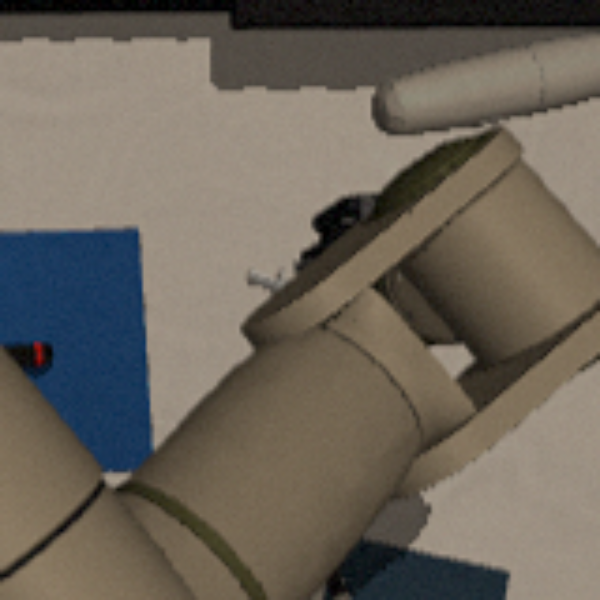

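jog_arm:
  plan: "0 0 0 4 0 0 60;0 0 0 4 0 0 60;0 0 0 4 0 0 60;0 0 0 4 0 0 60;0 0 0 4 0.2 0 60;0 0 0 0.2 0 2 60;0 0 0 0 0 2.5 60;0 0 0 0 0 2.5 60;0 0 0 0 0 1.1 60;0 0 0 0 0 0.2 60"
  grip_force: 40

```text
time_s: 7.68
position: [0.5141, -0.2755, 0.0062]
tool_rot: [[-0.087, 0.996, -0.004], [0.996, 0.087, 0.003], [0.003, -0.003, -1.0]]
ft_force: [-0.3, -0.2, 0.6]
grip_width: 0.0652
gripper_force: 0.0
```

jog_arm:
  plan: "0 0 0 0 0 0 150;0 0 0 0 0 0 180;0 0 0 0 0 0 180;0 0 0 0 0 0 180"

```text
time_s: 8.02
position: [0.5156, -0.2777, 0.0092]
tool_rot: [[-0.086, 0.996, 0.002], [0.996, 0.086, -0.001], [-0.001, 0.001, -1.0]]
ft_force: [-0.3, -0.3, 0.5]
grip_width: 0.0246
gripper_force: 0.0
```

```bash
python3 - <<'E'
from h import *
go([.5138,-.280,.006],95); print(env.observe()["gripper_force"])
im=imaging.get_image("top")
print([[round(1000*v) for v in at_d(im,p)] for p in((345,207),(352,206))])
for r in models.tip_of("top","puller_tip"): print(r)
E
```

```text
t 8.02 pos [ 515.6 -277.7    9.2] yaw 94.95 z [ 0.002 -0.001 -1.   ] F [-0.33 -0.29  0.48] w 0.0246
tool shift cm [-0.21 -0.2   0.32]
rz -0.05
0.0
[[506, -184, 23], [509, -204, 24]]
{'at': [342.3, 205.7], 'confidence': 0.49}
```

jog_arm:
  plan: "0 0 0 -0.1 -0.2 0.3 190;0 0 0 0 0 0 190;0 0 0 0 0 0 200;0 0 0 0 0 0 200"

```text
time_s: 8.45
position: [0.5132, -0.2785, 0.0051]
tool_rot: [[-0.086, 0.996, -0.0], [0.996, 0.086, 0.0], [0.0, -0.0, -1.0]]
ft_force: [-0.3, -1.0, -0.3]
grip_width: 0.0181
gripper_force: 0.0
```

jog_arm:
  plan: "0 0 0 0 0 0 208;0 0 0 0 0 0 208;0 0 0 0 0 0 208"

```text
time_s: 8.7
position: [0.5133, -0.2785, 0.0051]
tool_rot: [[-0.086, 0.996, 0.0], [0.996, 0.086, -0.0], [-0.0, 0.0, -1.0]]
ft_force: [0.2, -1.1, -0.4]
grip_width: 0.0162
gripper_force: 0.0
```

jog_arm:
  plan: "0 0 0 0 0 0 214;0 0 0 0 0 0 214;0 0 0 0 0 0 214"

```text
time_s: 8.95
position: [0.5133, -0.2785, 0.0051]
tool_rot: [[-0.086, 0.996, 0.0], [0.996, 0.086, -0.0], [-0.0, 0.0, -1.0]]
ft_force: [-0.2, -0.4, 0.1]
grip_width: 0.0133
gripper_force: 0.0
```

jog_arm:
  plan: "0 0 0 0 0 0.1 214;0 0 0 0 0 0.1 214;0 0 0 0 0 0.1 214;0 0 0 0 0 0 214"

```text
time_s: 9.28
position: [0.5132, -0.2784, 0.0019]
tool_rot: [[-0.086, 0.996, -0.0], [0.996, 0.086, 0.0], [0.0, -0.0, -1.0]]
ft_force: [-0.6, -0.3, -1.4]
grip_width: 0.0135
gripper_force: 0.0
```

jog_arm:
  plan: "0 0 0 0 0 0.1 214;0 0 0 0 0 0.1 214;0 0 0 0 0 0.1 214;0 0 0 0 0 0 214"

```text
time_s: 9.62
position: [0.5132, -0.2784, -0.0011]
tool_rot: [[-0.086, 0.996, -0.0], [0.996, 0.086, 0.0], [0.0, -0.0, -1.0]]
ft_force: [0.6, -0.2, -0.3]
grip_width: 0.0136
gripper_force: 0.0
```

jog_arm:
  plan: "0 0 0 0 0 -2 214;0 0 0 0 0 -3 255;0 0 0 0 0 -3 255;0 0 0 0 -3.5 0 255;0 0 0 0 -4 0 255;0 0 0 0 -4 0 255;0 0 0 0 0 0 255;0 0 0 0 0 0 255"

```text
time_s: 10.28
position: [0.3976, -0.2887, 0.0795]
tool_rot: [[-0.084, 0.996, 0.0], [0.996, 0.084, -0.0], [-0.0, 0.0, -1.0]]
ft_force: [1.1, 0.5, -0.1]
grip_width: 0.0
gripper_force: 0.0
```

```bash
python3 - <<'E'
from h import *
im=imaging.get_image("side"); go(None)
p=env.observe()["position"]
print(proj(im,p),proj(im,p+[0,0,.1]))
f=210/np.tan(np.radians(im["fov_y"]/2));T=np.array(im["world_from_camera"])
vv,uu=np.mgrid[0:420,0:560];d=im["depth"]
C=np.stack([(uu-im["cx"])/f*d,(vv-im["cy"])/f*d,d],-1)@T[:3,:3].T+T[:3,3]
m=(d>0)&(np.linalg.norm(C[...,:2]-p[:2],axis=-1)<.1)&(C[...,2]>.02)
for lo in np.arange(.02,.26,.01):
    k=m&(C[...,2]>=lo)&(C[...,2]<lo+.01)
    if k.sum()>0: print(round(lo,2),k.sum(),np.round(C[k].min(0)*1000),np.round(C[k].max(0)*1000))
cv2.imwrite("pics/s5.png",cv2.resize(im["pixels"][:,:,::-1][160:310,130:330],(800,600),interpolation=cv2.INTER_CUBIC))
E
```

```text
t 10.33 pos [ 398.8 -288.9   79.5] yaw 94.89 z [ 0.001 -0.001 -1.   ] F [ 0.88 -1.53 -0.02] w -0.0001
[224.31164803 274.20706298] [220.58325825 216.68296306]
0.11 19 [ 391. -301.  115.] [ 404. -296.  120.]
0.12 94 [ 384. -302.  120.] [ 410. -292.  130.]
0.13 108 [ 383. -302.  130.] [ 411. -285.  140.]
0.14 109 [ 384. -301.  140.] [ 410. -293.  150.]
0.15 123 [ 376. -304.  150.] [ 427. -281.  160.]
0.16 293 [ 361. -305.  160.] [ 433. -275.  170.]
0.17 314 [ 355. -307.  170.] [ 441. -274.  180.]
0.18 315 [ 346. -308.  180.] [ 449. -273.  190.]
0.19 385 [ 338. -308.  190.] [ 457. -278.  200.]
0.2 552 [ 335. -310.  200.] [ 458. -273.  210.]
0.21 436 [ 345. -311.  210.] [ 449. -279.  220.]
0.22 418 [ 354. -310.  220.] [ 439. -281.  230.]
0.23 206 [ 358. -304.  230.] [ 436. -286.  240.]
0.24 272 [ 360. -327.  240.] [ 433. -293.  250.]
0.25 367 [ 361. -327.  250.] [ 434. -293.  260.]
```

```bash
python3 - <<'E'
from h import *
im=imaging.get_image("side")
for px in((225,300),(200,240),(280-15,320),(255,340)): print(px,np.round(at_d(im,px)*1000))
go([.5138,-.280,.01],95)
E
```

```text
(225, 300) [ 395. -247.    2.]
(200, 240) [337. -10.   3.]
(265, 320) [ 460. -315.    5.]
(255, 340) [ 442. -358.    2.]
t 10.38 pos [ 399.4 -288.9   79.4] yaw 94.95 z [ 0.001 -0.001 -1.   ] F [ 0.93 -0.2   0.09] w 0.0002
tool shift cm [-0.1  11.47  6.95]
rz -0.05
```

jog_arm:
  plan: "0 0 0 0 4 0 60;0 0 0 0 4 0 60;0 0 0 -0.1 3.5 0 60;0 0 0 0 0 0 60;0 0 0 0 0 3 60;0 0 0 0 0 3 60;0 0 0 0 0 2 60;0 0 0 0 0 1 60;0 0 0 0 0 0.8 60;0 0 0 0 0 0 60"
  grip_force: 80

```text
time_s: 11.22
position: [0.5136, -0.2791, -0.0199]
tool_rot: [[-0.087, 0.996, -0.001], [0.996, 0.087, 0.001], [0.001, -0.001, -1.0]]
ft_force: [-0.1, 0.5, 0.4]
grip_width: 0.0653
gripper_force: 0.0
```

jog_arm:
  plan: "0 0 0 0 0 0.2 60;0 0 0 0 0 0.2 60;0 0 0 0 0 0.1 60;0 0 0 0 0 0 60"

```text
time_s: 11.55
position: [0.5136, -0.2797, -0.0233]
tool_rot: [[-0.086, 0.996, 0.001], [0.996, 0.086, -0.001], [-0.001, 0.001, -1.0]]
ft_force: [-1.1, 0.0, 1.0]
grip_width: 0.0655
gripper_force: 0.0
```

jog_arm:
  plan: "0 0 0 0 0 0.2 60;0 0 0 0 0 0.2 60;0 0 0 0 0 0 150;0 0 0 0 0 0 200;0 0 0 0 0 0 230;0 0 0 0 0 0 255;0 0 0 0 0 0 255;0 0 0 0 0 0 255;0 0 0 0 0 0 255"
  grip_force: 80

```text
time_s: 12.3
position: [0.5135, -0.2796, -0.0276]
tool_rot: [[-0.086, 0.996, 0.0], [0.996, 0.086, -0.0], [-0.0, 0.0, -1.0]]
ft_force: [-0.3, 0.5, 3.3]
grip_width: 0.0149
gripper_force: 78.4
```

jog_arm:
  plan: "0 0 0 0 0 -0.5 255;0 0 0 0 0 -2 255;0 0 0 0 0 -2.3 255;0 0 0 0 0 -2 255;0 0 6 0 0 0 255;0 0 6 0 0 0 255;0 0 0 0 0 0 255"

```text
time_s: 12.88
position: [0.5133, -0.2794, 0.0405]
tool_rot: [[0.126, 0.992, 0.0], [0.992, -0.126, -0.0], [-0.0, 0.0, -1.0]]
ft_force: [0.7, 0.1, -0.9]
grip_width: 0.0144
gripper_force: 77.9
```

```bash
python3 - <<'E'
from h import *
im=imaging.get_image("top")
go([.46,-.067,.04],83); p=env.observe()["position"]
for r in models.tip_of("top","puller_tip"): print(r["confidence"],r["at"],at_z(im,r["at"],p[2]+.0446-.0135))
for r in models.outline_of("top","puller"): print(r["confidence"],r["bbox"])
g=im["pixels"].astype(int)
print(proj(im,[p[0]+.0121,p[1]+.0983,p[2]+.0446+.004]))
hsv=cv2.cvtColor(im["pixels"],cv2.COLOR_RGB2HSV)[190:215,330:366]
m=(hsv[...,1]<110); print(m.astype(int).sum(), "\n".join("".join("#" if v else "." for v in r) for r in m))
E
```

```text
t 12.93 pos [ 513.2 -279.4   40.2] yaw 83.06 z [-0.  0. -1.] F [ 0.4   0.29 -0.96] w 0.0146
tool shift cm [20.44 -7.85  0.03]
rz 0.06
0.72 [255.9, 211.3] [0.49007257 0.06938457 0.07132263]
0.55 [346.5, 197.2] [ 0.52856399 -0.18142343  0.07132263]
[347.33885798 197.63566962]
143 ....................................
....................................
....................................
....................................
....................................
....................................
....................................
.................########...........
.................###############....
.................#.#################
...........................#########
..................................##
..................................##
.................................###
................................####
...............................#####
..............................##.###
..............................######
.............................#######
............................########
...........................#########
...........................#########
..........................##########
.........................###########
#........................###########
```

jog_arm:
  plan: "0 0 0 2 -0.7 0 255;0 0 0 3.5 -1.3 0 255;0 0 0 3.5 -1.4 0 255;0 0 0 3.5 -1.4 0 255;0 0 0 3.5 -1.4 0 255;0 0 0 2.4 -0.9 0 255;0 0 0 1 -0.4 0 255;0 0 0 0 0 0 255;0 0 0 0 0 0 255;0 0 0 0 0 0 255"

```text
time_s: 13.87
position: [0.4635, -0.0791, 0.0402]
tool_rot: [[0.123, 0.992, 0.001], [0.992, -0.123, -0.001], [-0.0, 0.001, -1.0]]
ft_force: [-0.9, 0.0, -0.5]
grip_width: 0.0143
gripper_force: 78.0
```

```bash
python3 - <<'E'
from h import *
im=imaging.get_image("top")
go([.46,-.067,.04],83); s=env.observe();p=s["position"];x=s["tool_rot"][:,0]
tip=p+.099*x+[0,0,.0311]; print("tip",np.round(tip*1000,1),"px shaft end",proj(im,p+.103*x+[0,0,.0486]),"eye px",proj(im,[.472,.0312,.04]))
for r in models.tip_of("top","puller_tip"): print(r["confidence"],r["at"],at_z(im,r["at"],tip[2]))
for r in models.tip_of("top","pull_eye"): print(r["confidence"],r["at"],at_z(im,r["at"],.04))
cv2.imwrite("pics/e6.png",cv2.resize(im["pixels"][:,:,::-1][200:230,250:290],(800,600),interpolation=cv2.INTER_CUBIC))
print(im["pixels"].sum(2)[210:224,262:292]//3)
E
```

```text
t 13.92 pos [463.4 -79.1  40.1] yaw 82.92 z [ 0.001 -0.    -1.   ] F [ 0.49 -0.67 -0.57] w 0.0144
tool shift cm [ 1.16 -0.49  0.01]
rz -0.08
tip [475.6  19.1  71.1] px shaft end [272.51272988 215.8401684 ] eye px [269.98584383 218.55112971]
0.35 [274.9, 216.9] [0.47443544 0.01683738 0.07113773]
0.54 [270.5, 219.8] [0.46845704 0.02974549 0.04      ]
[[155 155 155 153 155 155 156 156 155 155 157 158 154 157 154 156 154 110
   98 101 108  55  31  16  31  36  76 101 106  99]
 [159 159 159 159 159 159 156 155 157 158 153 158 156 157 154 155 158 105
   97 103 101  92  61  31  30  35  95 102 100  98]
 [157 158 128 121 159 158 156 157 154 157 157 154 154 156 156 156 160 117
   98 101 103 101  65  29  25  71 102 102 101  98]
 [156 157 100  62 106 134 156 158 158 156 156 154 156 159 156 157 157 149
  120  79  79  84  54  24  37  98 105 101 103  97]
 [161 159 146  69  43  82 108 159 160 157 159 157 154 157 160 159 159 158
  147 137 141 147  82  26  62 100 100  98  98 102]
 [161 160 166  84  74  52  88 123 136 160 158 163 133 126 121 121 142 135
  135 157 162 163 149  62  96 101  99 101  99 100]
[... 301 characters left out ...]
149 141 135 137 142 136
  142 118 120 105  71 103 101 101 100  99 100 100]
 [ 76  55  66  86 115  65  53 140 152  78  46 109 157 159 162 160 159 158
  158 149 151 147 106  99 102 101  99  98 103 102]
 [ 71  69  67  75  94  55  53 105 111  59  51  77 157 162 161 157 158 157
  157 156 161 133 108  99  99 100 102 102 101 106]
 [ 73  75  70  66  66  67  59  44  41  53  61  69 134 143 145 153 164 161
  161 156 157 119 104 100 102  97 102 102 102 102]
 [132 131  76  75  71  75  72  67  69  71  68  62  81  78  88 106 104 131
  139 153 147 109 101 100  99  99 104  97 101  96]
 [148 153 128 131 135  80  72  70  73  76  70  71  72  64  66  71  60  87
   82  97 107 101  99  97 100 102 103 101 104  74]]
```

View pics/e6.png

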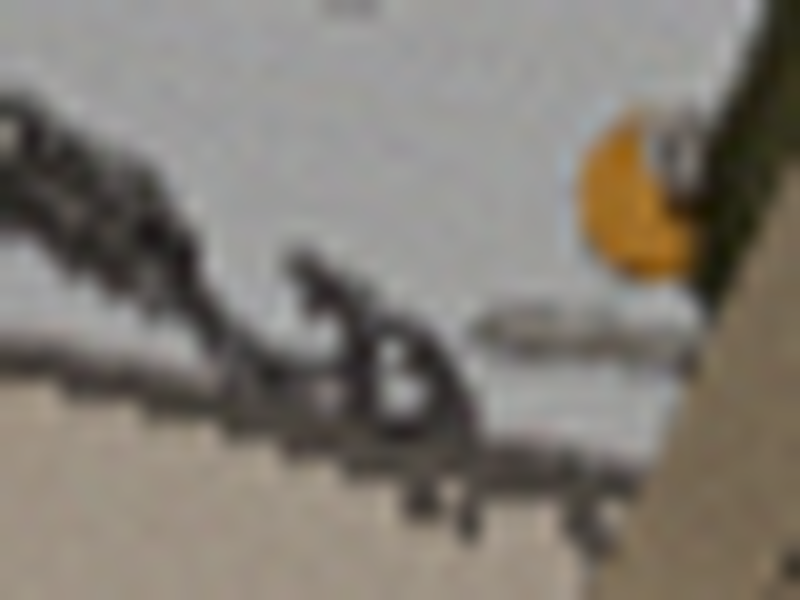

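jog_arm:
  plan: "0 0 0 0.7 -0.3 0 255;0 0 0 0.6 -0.2 0 255;0 0 0 0 0 0 255;0 0 0 0 0 0 255;0 0 0 0 0 0 255"

```text
time_s: 14.43
position: [0.4595, -0.0642, 0.0402]
tool_rot: [[0.122, 0.992, 0.0], [0.992, -0.122, -0.0], [-0.0, 0.0, -1.0]]
ft_force: [0.3, 0.4, -0.4]
grip_width: 0.0142
gripper_force: 78.0
```

```bash
cat >> h.py <<'E'
def tip(target=None):
    s=env.observe();p=s["position"];R=s["tool_rot"];t=p+.098*R[:,0]
    print("t",round(s["time_s"],2),"tip",np.round(t*1000,1),"F",np.round(s["ft_force"],2),"T",np.round(s["wrist_torque"],2),"w",round(s["grip_width"],4))
    if target is not None: print("shift cm",np.round(R.T@(np.array(target)-t)*100,2))
E
python3 - <<'E'
from h import *
im=imaging.get_image("top")
tip([.4718,.032,.0402])
print(im["pixels"].sum(2)[211:224,262:284]//3)
for i in range(5): pass
E
```

```text
t 14.48 tip [471.5  33.   40.1] F [ 0.25  0.1  -0.41] T [0.05 0.03 0.01] w 0.0146
shift cm [-0.09  0.05 -0.01]
[[157 157 160 159 159 158 158 155 161 154 157 151 151 158 158 141  47  28
   35  44  98 101]
 [154 158 124 118 161 160 158 157 155 156 154 156 157 155 160 133  39  31
   42  73 102 102]
 [158 159  99  61 101 136 161 159 157 156 157 154 159 157 160 130  41  28
   33  99  99 104]
 [160 161 147  64  43  81 111 160 158 158 155 157 154 160 159 130  48  23
   67 102 100 103]
 [161 159 165  86  70  53  89 122 136 161 158 157 155 155 159 125  43  18
   99 103  99  99]
 [117 158 164 143 145  62  69  58  77 109 154 162 157 159 162 128  36  50
  102 103 104 100]
 [ 69 102 123 139 126  61  66  89  96  92 130 127 123 128 125 131  39  96
  100 103 101 100]
 [ 70  45  64  80  71  51  60  82  96  97 104 109 111 125 116 131  75 102
  100 102 100 100]
 [ 74  61  60  88 119  68  45 138 147  84  65  88 107  95  97  92  87 100
  103 102 101 100]
 [ 74  74  68  70  91  54  46 105 112  59  52  71 143 143 145 122 103 101
   99 102 100  99]
 [ 71  71  70  68  66  63  55  44  49  50  60  71 132 145 147 127 107 100
  102  99  98 103]
 [129 133  81  73  72  76  70  64  66  68  71  60  81  86  93 101 101 100
  100 100  95 101]
 [146 147 126 134 132  81  70  74  74  76  75  71  67  65  72  97  98 101
   99  98 104 101]]
```

jog_arm:
  plan: "0 0 0 0 0 1 255;0 0 0 0 0 1 255;0 0 0 0 0 0.6 255;0 0 0 0 0 0.3 255;0 0 0 0 0 0.2 255;0 0 0 0 0 0.1 255;0 0 0 0 0 0 255"

```text
time_s: 15.07
position: [0.4595, -0.0643, 0.0082]
tool_rot: [[0.123, 0.992, 0.0], [0.992, -0.123, -0.0], [-0.0, 0.0, -1.0]]
ft_force: [-0.3, 0.2, -0.6]
grip_width: 0.0145
gripper_force: 78.0
```

jog_arm:
  plan: "0 0 0 0 0 0.1 255;0 0 0 0 0 0.1 255;0 0 0 0 0 0.1 255;0 0 0 0 0 0 255;0 0 0 0 0 0 255"

```text
time_s: 15.48
position: [0.4594, -0.0642, 0.0051]
tool_rot: [[0.123, 0.992, 0.0], [0.992, -0.123, 0.0], [0.0, 0.0, -1.0]]
ft_force: [-1.0, -1.1, 0.0]
grip_width: 0.0148
gripper_force: 78.0
```

jog_arm:
  plan: "0 0 0 0 0 0.1 255;0 0 0 0 0 0.1 255;0 0 0 0 0 0.1 255;0 0 0 0 0 0 255;0 0 0 0 0 0 255"

```text
time_s: 15.9
position: [0.4593, -0.0642, 0.002]
tool_rot: [[0.123, 0.992, -0.0], [0.992, -0.123, 0.0], [0.0, -0.0, -1.0]]
ft_force: [-0.9, 0.7, -0.4]
grip_width: 0.0144
gripper_force: 78.0
```

```bash
python3 - <<'E'
from h import *
im=imaging.get_image("top")
tip()
print(im["pixels"].sum(2)[211:224,262:284]//3)
E
```

```text
t 15.95 tip [471.4  33.    2.1] F [-0.01 -0.83 -0.96] T [ 0.01  0.01 -0.02] w 0.0142
[[159 158 161 161 155 159 159 156 159 158 161 154 157 159 158 163  99  38
   33  41  72 100]
 [160 161 127 120 157 160 160 156 159 158 155 160 154 158 160 165  63  25
   35  44  96  96]
 [155 162  98  63 104 139 158 158 162 159 155 158 156 158 161 139  46  28
   41  64  97  95]
 [159 160 146  68  44  84 110 159 159 156 155 156 158 154 162 129  44  27
   29  98  93  99]
 [160 160 166  84  72  52  87 121 140 163 159 157 158 157 155 154  54  28
   57  98  98  98]
 [116 163 168 148 148  63  70  63  82 111 158 158 159 158 161 167  52  23
   98  95  96  95]
 [ 62 101 122 136 128  61  46 137  56  48 116 160 163 158 161 168  56  28
  100 100  98  94]
 [ 73  47  64  77  66  54  59 121 103  90 103 126 123 117 128 145  43  64
   95  97  94  93]
 [ 75  57  63  87 118  62  53  81  98 101 104 111 109 113 115 129  74  88
   95  97  96  95]
 [ 76  73  64  74  91  54  53  63  48  59  62  84  96 107  98 101  84  93
   97  96  99  98]
 [ 73  71  73  69  65  68  61  46  37  48  51  66 113 126 127 119 100  97
   95  94  97  94]
 [130 132  76  71  73  72  71  66  71  76  73  61  85  89  93  99  98  97
   97  95  98 100]
 [149 150 134 132 130  79  73  72  73  77  73  75  69  65  53  94  96  94
   96  97  96  99]]
```

```bash
cat >> h.py <<'E'
P=np.array([.5236,.1113]); N=np.array([.5047,-.0077])
def avg(n=8):
    F=[]
    for i in range(n): imaging.get_image("side"); F.append(env.observe()["ft_force"])
    return np.mean(F,0)
def rep(phi=None,r=None,n=8,bias=(0,0,0)):
    F=avg(n)-bias if n else np.array(env.observe()["ft_force"])-bias
    s=env.observe();p=s["position"];R=s["tool_rot"];t=p+.098*R[:,0]
    v=t[:2]-P; ph=np.arctan2(-v[0],-v[1]); rr=np.hypot(*v)*1000
    u=np.array([-np.sin(ph),-np.cos(ph)]);w=np.array([np.cos(ph),-np.sin(ph)])
    n_=N-P; sx=rr-113
    print("t",round(s["time_s"],2),"tip",np.round(t*1000,1),"phi",round(np.degrees(ph),2),"r",round(rr,1),"s",round(sx,1),"Fr",round(-F[:2]@u,2),"sF",round((-F[:2]@u-1.6)/.24,1),"Ft",round(F[:2]@w,2),"Fz",round(F[2],2),"neck in hook",np.round([n_@u*1000-70-sx,n_@w*1000],1))
    if phi is not None:
        a=np.radians(phi);g=P+r/1000*np.array([-np.sin(a),-np.cos(a)]); print("shift cm",np.round(R.T@np.append(g-t[:2],0)*100,2))
E
python3 - <<'E'
from h import *
print(avg(8)); rep(30,115,0)
E
```

```text
[ 0.22872444  0.0173769  -0.98805339]
t 16.35 tip [471.4  33.    2.1] phi 33.71 r 94.1 s -18.9 Fr 0.49 sF -4.6 Ft 0.33 Fz -1.24 neck in hook [58.4 50.3]
shift cm [-2.18 -0.26 -0.  ]
```

jog_arm:
  plan: "0 0 0 -0.2 0 0 255;0 0 0 -0.3 0 0 255;0 0 0 -0.3 -0.1 0 255;0 0 0 -0.3 0 0 255;0 0 0 -0.3 -0.1 0 255;0 0 0 -0.3 0 0 255;0 0 0 -0.3 0 0 255;0 0 0 -0.2 0 0 255;0 0 0 0 0 0 255;0 0 0 0 0 0 255"

```text
time_s: 17.18
position: [0.4547, -0.0859, 0.0021]
tool_rot: [[0.123, 0.992, 0.0], [0.992, -0.123, 0.0], [0.0, 0.0, -1.0]]
ft_force: [1.2, 1.1, -1.5]
grip_width: 0.0148
gripper_force: 78.0
```

```bash
python3 - <<'E'
from h import *
rep(24,133,8,np.array([.2,0,-.99]))
im=imaging.get_image("top"); print(im["pixels"].sum(2)[208:226,256:280]//3)
E
```

```text
t 17.58 tip [466.7  11.5   2.1] phi 29.69 r 114.9 s 1.9 Fr 2.32 sF 3.0 Ft 0.07 Fz 0.37 neck in hook [40.9 42.5]
shift cm [-2.12  0.54 -0.  ]
[[ 79  56  66  67 100 100 156 161 161 159 157 159 156 160 157 156 157 158
  158 159 156 160 161 114]
 [ 57 109  78  66  55  67 115 125 158 160 157 157 158 156 153 157 158 156
  159 158 156 158 146 108]
 [ 59  80  63  87  69  67  44  67 127 157 158 158 158 156 157 158 156 157
  154 156 155 155 157 109]
 [ 49  36  48  69  53 102  44  49  69 161 160 159 158 156 157 155 160 155
  155 159 156 157 159 105]
 [ 81  65  46  36  39  73  80  74  41 104 157 162 158 158 159 157 159 155
  158 159 159 155 159 116]
 [150  86  61  58  34  42  67  58  36  37 112 156 160 160 159 135 158 160
  158 157 154 159 155 151]
 [162 145  81  77  57  54  33  53  74  54  84 157 161 153 158  87 103 135
  158 154 156 156 156 159]
 [160 161 139 145 145  85  54  73  83  60  64 159 161 158 163 107  57  86
  116 160 157 156 159 155]
 [161 160 161 161 164 145 146  87  83  67  37 132 162 161 159 152  80  41
   63 112 162 161 160 156]
 [139 150 157 163 161 162 161 145  86 110  49  78 
[... 159 characters left out ...]
66  70  79  86  80 104 113 128 145 125  76  55  48  63 111 114 111
   60  52  82  75  60  71]
 [130  73  71  66  66  62  68  74  79  87  85  79  60  62  53  53  63  53
   49  59  84 104 111 113]
 [148 130 130 129 132  81  68  68  66  66  66  77  62  66  62  46  64  93
   58  49  78  70  83  92]
 [147 149 148 149 150 133 128 131 133 133  78  73  64  70  68  70  74  80
   57  51  67  34  36  67]
 [146 146 150 144 148 145 147 149 150 150 131 130 124 134  80  77  73  68
   66  69  69  65  57  66]
 [144 143 147 147 147 144 144 148 145 148 148 145 148 149 132 128  78  71
   70  74  77  81  73  71]
 [148 148 145 142 146 148 147 145 145 146 146 146 146 149 150 144 131 132
   80  74  73  70 134  79]]
```

jog_arm:
  plan: "0 0 0 -0.2 0 0 255;0 0 0 -0.3 0.1 0 255;0 0 0 -0.3 0.1 0 255;0 0 0 -0.3 0.1 0 255;0 0 0 -0.3 0.1 0 255;0 0 0 -0.3 0.1 0 255;0 0 0 -0.3 0 0 255;0 0 0 -0.1 0 0 255;0 0 0 0 0 0 255;0 0 0 0 0 0 255"

```text
time_s: 18.47
position: [0.4572, -0.1072, 0.0021]
tool_rot: [[0.123, 0.992, 0.0], [0.992, -0.123, 0.001], [0.001, 0.0, -1.0]]
ft_force: [2.4, 4.9, -1.1]
grip_width: 0.0148
gripper_force: 78.0
```

```bash
python3 - <<'E'
from h import *
rep(22,151,10,np.array([.2,0,-.99]))
E
```

```text
t 18.97 tip [469.3  -9.9   2.1] phi 24.14 r 132.8 s 19.8 Fr 6.15 sF 18.9 Ft -0.12 Fz -0.16 neck in hook [26.5 31.4]
shift cm [-1.89  0.01 -0.  ]
```

jog_arm:
  plan: "0 0 0 -0.2 0 0 255;0 0 0 -0.3 0 0 255;0 0 0 -0.3 0 0 255;0 0 0 -0.3 0 0 255;0 0 0 -0.3 0 0 255;0 0 0 -0.3 0 0 255;0 0 0 -0.2 0 0 255;0 0 0 0 0 0 255;0 0 0 0 0 0 255"

```text
time_s: 19.72
position: [0.4547, -0.1254, 0.0019]
tool_rot: [[0.124, 0.992, -0.0], [0.992, -0.124, 0.002], [0.002, -0.0, -1.0]]
ft_force: [3.9, 9.5, 0.1]
grip_width: 0.0149
gripper_force: 78.1
```

```bash
python3 - <<'E'
from h import *
rep(17,151,10,np.array([.2,0,-.99]))
E
```

```text
t 20.22 tip [466.9 -28.1   2.1] phi 22.15 r 150.5 s 37.5 Fr 10.35 sF 36.5 Ft 0.06 Fz -0.21 neck in hook [ 9.9 27.4]
shift cm [-0.34  1.31 -0.  ]
```

jog_arm:
  plan: "0 0 0 -0.1 0.3 0 255;0 0 0 -0.1 0.3 0 255;0 0 0 0 0.3 0 255;0 0 0 -0.1 0.2 0 255;0 0 0 0 0.2 0 255;0 0 0 0 0 0 255;0 0 0 0 0 0 255"

```text
time_s: 20.8
position: [0.4671, -0.1297, 0.0018]
tool_rot: [[0.123, 0.992, -0.001], [0.992, -0.123, 0.002], [0.002, -0.001, -1.0]]
ft_force: [3.0, 9.9, -1.4]
grip_width: 0.0147
gripper_force: 78.0
```

```bash
python3 - <<'E'
from h import *
rep(13,151,10,np.array([.2,0,-.99]))
E
```

```text
t 21.3 tip [479.1 -32.4   2.1] phi 17.21 r 150.4 s 37.4 Fr 10.43 sF 36.8 Ft -0.05 Fz -0.13 neck in hook [11.8 17.2]
shift cm [-0.21  1.09 -0.  ]
```

jog_arm:
  plan: "0 0 0 0 0.1 0 255;0 0 0 -0.1 0.1 0 255;0 0 0 0 0.1 0 255;0 0 0 0 0.1 0 255;0 0 0 0 0.1 0 255;0 0 0 0 0.1 0 255;0 0 0 0 0 0 255"

```text
time_s: 21.88
position: [0.4728, -0.1313, 0.0018]
tool_rot: [[0.123, 0.992, -0.001], [0.992, -0.123, 0.003], [0.002, -0.001, -1.0]]
ft_force: [2.5, 11.3, -0.6]
grip_width: 0.0146
gripper_force: 78.1
```

```bash
python3 - <<'E'
from h import *
rep(13,151,5,np.array([.2,0,-.99]))
E
```

```text
t 22.13 tip [484.8 -34.    2.1] phi 14.95 r 150.4 s 37.4 Fr 10.66 sF 37.7 Ft -0.26 Fz -0.26 neck in hook [12.4 12.4]
shift cm [-0.12  0.5  -0.  ]
```

jog_arm:
  plan: "0 0 0 0 0.1 0 255;0 0 0 0 0.1 0 255;0 0 0 -0.1 0.1 0 255;0 0 0 0 0.1 0 255;0 0 0 0 0 0 255"

```text
time_s: 22.55
position: [0.4765, -0.1327, 0.0018]
tool_rot: [[0.123, 0.992, -0.001], [0.992, -0.123, 0.003], [0.003, -0.002, -1.0]]
ft_force: [3.6, 10.5, -0.2]
grip_width: 0.0147
gripper_force: 78.1
```

```bash
python3 - <<'E'
from h import *
rep(11,151,5,np.array([.2,0,-.99]))
E
```

```text
t 22.8 tip [488.5 -35.5   2. ] phi 13.43 r 150.9 s 37.9 Fr 10.23 sF 36.0 Ft 0.04 Fz 0.17 neck in hook [12.3  9.3]
shift cm [-0.07  0.64 -0.  ]
```

jog_arm:
  plan: "0 0 0 0 0.1 0 255;0 0 0 0 0.1 0 255;0 0 0 0 0.1 0 255;0 0 0 0 0.1 0 255;0 0 0 0 0 0 255"

```text
time_s: 23.22
position: [0.4804, -0.1332, 0.0017]
tool_rot: [[0.123, 0.992, -0.002], [0.992, -0.123, 0.003], [0.003, -0.002, -1.0]]
ft_force: [3.1, 10.6, -0.9]
grip_width: 0.0144
gripper_force: 78.1
```

```bash
python3 - <<'E'
from h import *
rep(9.5,151,5,np.array([.2,0,-.99]))
E
```

```text
t 23.47 tip [492.4 -35.9   2. ] phi 11.95 r 150.5 s 37.5 Fr 10.33 sF 36.4 Ft 0.06 Fz -0.06 neck in hook [12.9  6.2]
shift cm [-0.09  0.64 -0.  ]
```

jog_arm:
  plan: "0 0 0 0 0.1 0 255;0 0 0 0 0.1 0 255;0 0 0 -0.1 0.1 0 255;0 0 0 0 0.1 0 255;0 0 0 0 0 0 255"

```text
time_s: 23.88
position: [0.4842, -0.1346, 0.0017]
tool_rot: [[0.123, 0.992, -0.002], [0.992, -0.123, 0.003], [0.003, -0.002, -1.0]]
ft_force: [3.4, 10.7, -0.4]
grip_width: 0.0144
gripper_force: 78.1
```

```bash
python3 - <<'E'
from h import *
rep(9.5,151,5,np.array([.2,0,-.99]))
E
```

```text
t 24.13 tip [496.2 -37.3   2. ] phi 10.46 r 151.1 s 38.1 Fr 10.59 sF 37.4 Ft 0.07 Fz 0.25 neck in hook [12.3  3. ]
shift cm [-0.    0.25 -0.  ]
```

jog_arm:
  plan: "0 0 0 0 0.1 0 255;0 0 0 0 0.1 0 255;0 0 0 0 0.1 0 255;0 0 0 0 0 0 255"

```text
time_s: 24.47
position: [0.4871, -0.1349, 0.0017]
tool_rot: [[0.123, 0.992, -0.002], [0.992, -0.123, 0.003], [0.003, -0.002, -1.0]]
ft_force: [2.0, 10.8, -0.3]
grip_width: 0.0143
gripper_force: 78.1
```

```bash
python3 - <<'E'
from h import *
rep(9.0,146,5,np.array([.2,0,-.99]))
E
```

```text
t 24.72 tip [499.1 -37.6   2. ] phi 9.33 r 150.9 s 37.9 Fr 10.61 sF 37.5 Ft -0.29 Fz 0.52 neck in hook [12.5  0.7]
shift cm [0.49 0.1  0.  ]
```

jog_arm:
  plan: "0 0 0 0 0.1 0 255;0 0 0 0 0 0 255"

```text
time_s: 24.88
position: [0.488, -0.135, 0.0017]
tool_rot: [[0.123, 0.992, -0.002], [0.992, -0.123, 0.003], [0.003, -0.002, -1.0]]
ft_force: [2.0, 11.2, -0.4]
grip_width: 0.0144
gripper_force: 78.1
```

```bash
python3 - <<'E'
from h import *
rep(9.0,146,5,np.array([.2,0,-.99]))
E
```

```text
t 25.13 tip [500.1 -37.8   2. ] phi 8.98 r 150.9 s 37.9 Fr 10.93 sF 38.9 Ft 0.26 Fz -0.09 neck in hook [12.6 -0.1]
shift cm [0.49 0.01 0.  ]
```

jog_arm:
  plan: "0 0 0 0 0.1 0 255;0 0 0 0 0 0 255"

```text
time_s: 25.3
position: [0.4889, -0.135, 0.0017]
tool_rot: [[0.123, 0.992, -0.002], [0.992, -0.123, 0.003], [0.003, -0.003, -1.0]]
ft_force: [1.4, 11.8, -0.7]
grip_width: 0.0149
gripper_force: 78.1
```

```bash
python3 - <<'E'
from h import *
rep(9.0,146,5,np.array([.2,0,-.99]))
E
```

```text
t 25.55 tip [500.9 -37.8   1.9] phi 8.66 r 150.8 s 37.8 Fr 10.72 sF 38.0 Ft -0.51 Fz 0.29 neck in hook [12.7 -0.8]
shift cm [ 0.48 -0.07  0.  ]
```

jog_arm:
  plan: "0 0 0 0.1 -0.05 0 255;0 0 0 0.1 0 0 255;0 0 0 0.1 0 0 255;0 0 0 0.1 0 0 255;0 0 0 0.1 0 0 255;0 0 0 0 0 0 255"

```text
time_s: 26.05
position: [0.4892, -0.1302, 0.0018]
tool_rot: [[0.123, 0.992, -0.002], [0.992, -0.123, 0.003], [0.002, -0.002, -1.0]]
ft_force: [1.5, 9.9, -0.7]
grip_width: 0.0145
gripper_force: 78.1
```

```bash
python3 - <<'E'
from h import *
rep(9.0,141,5,np.array([.2,0,-.99]))
E
```

```text
t 26.3 tip [501.2 -33.1   2. ] phi 8.82 r 146.1 s 33.1 Fr 9.83 sF 34.3 Ft -0.38 Fz 0.31 neck in hook [17.4 -0.4]
shift cm [ 0.51 -0.03  0.  ]
```

jog_arm:
  plan: "0 0 0 0.1 0 0 255;0 0 0 0.1 0 0 255;0 0 0 0.1 0 0 255;0 0 0 0.1 0 0 255;0 0 0 0.1 0 0 255;0 0 0 0 0 0 255"

```text
time_s: 26.8
position: [0.4899, -0.1255, 0.0018]
tool_rot: [[0.123, 0.992, -0.001], [0.992, -0.123, 0.002], [0.002, -0.002, -1.0]]
ft_force: [1.8, 7.8, -0.2]
grip_width: 0.0143
gripper_force: 78.1
```

```bash
python3 - <<'E'
from h import *
rep(9.0,137,5,np.array([.2,0,-.99]))
E
```

```text
t 27.05 tip [501.9 -28.4   2. ] phi 8.82 r 141.4 s 28.4 Fr 8.52 sF 28.8 Ft 0.26 Fz 0.55 neck in hook [22.1 -0.4]
shift cm [ 0.44 -0.03  0.  ]
```

jog_arm:
  plan: "0 0 0 0.1 0 0 255;0 0 0 0.1 0 0 255;0 0 0 0.1 0 0 255;0 0 0 0.1 0 0 255;0 0 0 0.1 0 0 255;0 0 0 0 0 0 255"

```text
time_s: 27.55
position: [0.4906, -0.1208, 0.0019]
tool_rot: [[0.122, 0.992, -0.001], [0.992, -0.122, 0.002], [0.001, -0.001, -1.0]]
ft_force: [1.6, 6.9, -0.2]
grip_width: 0.0145
gripper_force: 78.1
```

```bash
python3 - <<'E'
from h import *
rep(9.0,134,5,np.array([.2,0,-.99]))
E
```

```text
t 27.8 tip [502.6 -23.6   2. ] phi 8.84 r 136.6 s 23.6 Fr 6.99 sF 22.5 Ft -0.2 Fz 0.11 neck in hook [26.9 -0.4]
shift cm [ 0.26 -0.03  0.  ]
```

jog_arm:
  plan: "0 0 0 0.1 0 0 255;0 0 0 0.1 0 0 255;0 0 0 0 0 0 255;0 0 0 0 0 0 255"

```text
time_s: 28.13
position: [0.491, -0.1194, 0.002]
tool_rot: [[0.122, 0.992, -0.001], [0.992, -0.122, 0.001], [0.001, -0.001, -1.0]]
ft_force: [0.8, 5.9, -1.7]
grip_width: 0.0147
gripper_force: 78.1
```

```bash
python3 - <<'E'
from h import *
rep(9.0,133,5,np.array([.2,0,-.99]))
E
```

```text
t 28.38 tip [503.  -22.2   2. ] phi 8.78 r 135.0 s 22.0 Fr 5.19 sF 15.0 Ft -0.86 Fz 0.41 neck in hook [28.5 -0.5]
shift cm [ 0.21 -0.04  0.  ]
```

jog_arm:
  plan: "0 0 0 0.1 0 0 255;0 0 0 0.05 0 0 255;0 0 0 0.05 0 0 255;0 0 0 0 0 0 255"

```text
time_s: 28.72
position: [0.4917, -0.118, 0.0022]
tool_rot: [[0.123, 0.992, 0.0], [0.992, -0.123, -0.001], [-0.001, 0.0, -1.0]]
ft_force: [0.6, -0.7, -0.3]
grip_width: 0.0146
gripper_force: 78.1
```

```bash
python3 - <<'E'
from h import *
rep(9.0,133,5,np.array([.2,0,-.99]))
E
```

```text
t 28.97 tip [503.7 -20.5   2.2] phi 8.6 r 133.3 s 20.3 Fr 0.06 sF -6.4 Ft 0.08 Fz 0.59 neck in hook [30.2 -0.9]
shift cm [ 0.03 -0.09 -0.  ]
```

jog_arm:
  plan: "0 0 0 0.1 0 0 255;0 0 0 0 0 -0.1 255;0 0 0 0 0 -0.2 255;0 0 0 0 0 -0.2 255;0 0 0 0 0 -0.2 255;0 0 0 0 0 0 255"

```text
time_s: 29.47
position: [0.4919, -0.1167, 0.0096]
tool_rot: [[0.123, 0.992, 0.001], [0.992, -0.123, -0.0], [-0.0, 0.001, -1.0]]
ft_force: [-0.4, 0.2, -1.2]
grip_width: 0.0144
gripper_force: 78.1
```

```bash
python3 - <<'E'
from h import *
rep(9.0,132.3,4,np.array([.2,0,-.99]))
E
```

```text
t 29.67 tip [503.7 -19.3   9.1] phi 8.67 r 132.1 s 19.1 Fr 0.31 sF -5.4 Ft -0.04 Fz 0.44 neck in hook [31.3 -0.7]
shift cm [-0.01 -0.08  0.  ]
```

jog_arm:
  plan: "0 0 0 0 0 -0.5 255;0 0 0 0 0 -1 255;0 0 0 0 0 -1.5 255;0 0 0 0 0 -1 255;0 0 0 -1.9 0.5 0 255;0 0 0 -3 0.8 0 255;0 0 0 -3 0.8 0 255;0 0 0 -3 0.8 0 255;0 0 0 -3 0.8 0 255;0 0 0 -2 0.4 0 255"

```text
time_s: 30.5
position: [0.5131, -0.2823, 0.0494]
tool_rot: [[0.124, 0.992, 0.001], [0.992, -0.124, -0.001], [-0.001, 0.001, -1.0]]
ft_force: [0.2, 0.4, -1.2]
grip_width: 0.0146
gripper_force: 78.1
```

jog_arm:
  plan: "0 0 -6 0 0 0 255;0 0 -6 0 0 0 255;0 0 0 0 0 0 255;0 0 0 0 0 0 255"

```text
time_s: 30.83
position: [0.5128, -0.2794, 0.0493]
tool_rot: [[-0.083, 0.997, -0.0], [0.997, 0.083, 0.0], [0.0, -0.0, -1.0]]
ft_force: [0.8, 1.2, -1.4]
grip_width: 0.0144
gripper_force: 78.1
```

```bash
python3 - <<'E'
from h import *
go([.5135,-.2796,-.0276],95)
im=imaging.get_image("top")
a=im["pixels"].sum(2)//3; print(a[203:217,264:290])
for n in("hook_bight","pull_eye","stud_foot"):
  for r in models.tip_of("top",n)[:2]: print(n,round(r["confidence"],2),r["at"],at_z(im,r["at"],.04)[:2])
E
```

```text
t 30.83 pos [ 512.8 -279.4   49.3] yaw 94.78 z [-0.  0. -1.] F [ 0.77  1.18 -1.44] w 0.0144
tool shift cm [-0.03  0.07  7.69]
rz -0.22
[[101  93  79  75 102  75  65  96 136 104 161 160 158 159 161 161 162 143
  131 162 160 162 160 160 159 160]
 [ 79  77  44  66  99  52  64  91  86  77 132 163 162 159 157 162 165  92
   80  99 109 137 161 164 138 158]
 [ 49  53  37  57  83  57  69  94  52  50  71 108 114 161 156 164 163 115
   66 104  93  86 122 108  82 111]
 [ 75  63  36  42  35  42  63  66  32  65  39  54  56 155 162 166 132 102
  111 113 101  95  65  74 106  73]
 [ 83  81  70  60  64  53  60  43  29  48  73  74  49 114 166 144 107  94
  131  88 111  98  50  84  99  69]
 [ 77  78 142  86  78  74  77  78  72  72  88  82  54  59 114  91  77  80
  100  66  86  68  52  69 148  81]
 [144 137 163 148 147  89  79  77  79  84  79 141  84  60  56  49  50  56
   63  64  68  63  57  58 119  73]
 [163 162 161 160 162 142 141 142 144 140 139 164 145  83  74  52  42  53
   70  73  72  70  68  56  64  49]
 [159 161 159 158 159 163 162 161 162 162 160 163 165 148 149  76  41  72
   85  81  77  71  68  66  65  51]
 [160 158 158 159 158 159 159 156 160 163 164 167 132 110 113  63  74  82
   82  81  80  76  75  67  62  63]
 [156 156 158 158 157 159 164 162 167 124 127 107  62  38  56  77  83  89
   84  82  82  79  76  74  71  65]
 [162 162 158 159 163 161 168 126 103  64  56  26  31  53  75  92  91  93
   84  84  84  84  79  76  77  69]
 [161 158 163 163 169 133 103  61  22  24  38  38  49  76  90  95  93  90
   90  88  84  83  81  81  80  73]
 [157 162 169 126 104  63  28  23  34  38  40  53  79  95  97  97  96  93
   94  87  89  84  84  83  78  81]]
hook_bight 0.59 [281.5, 205.4] [ 0.50930985 -0.00150389]
pull_eye 0.56 [287.4, 208.3] [ 0.50099961 -0.01821037]
stud_foot 0.85 [281.0, 212.4] [ 4.89383879e-01 -2.69738678e-05]
stud_foot 0.34 [289.7, 207.7] [ 0.50269037 -0.02473947]
```

Hook is on the stud (eye seen at about (288, 207)). Lay the puller down.

jog_arm:
  plan: "0 0 0 0 0 2.5 255;0 0 0 0 0 2.5 255;0 0 0 0 0 1.5 255;0 0 0 0 0 0.6 255;0 0 0 0 0 0.3 255;0 0 0 0 0 0.1 255;0 0 0 0 0 0 255;0 0 0 0 0 0 255"

```text
time_s: 31.7
position: [0.5134, -0.2798, -0.0249]
tool_rot: [[-0.086, 0.996, 0.001], [0.996, 0.086, -0.001], [-0.001, 0.001, -1.0]]
ft_force: [0.6, -0.8, 0.8]
grip_width: 0.0146
gripper_force: 78.1
```

```bash
python3 - <<'E'
from h import *
go([.5135,-.2796,-.0276],95)
E
```

```text
t 31.7 pos [ 513.4 -279.8  -24.9] yaw 94.95 z [ 0.001 -0.001 -1.   ] F [ 0.6  -0.79  0.77] w 0.0146
tool shift cm [0.02 0.01 0.27]
rz -0.05
```

jog_arm:
  plan: "0 0 0 0 0 0.1 255;0 0 0 0 0 0.1 255;0 0 0 0 0 0 255;0 0 0 0 0 0 255"

```text
time_s: 32.03
position: [0.5131, -0.2796, -0.0276]
tool_rot: [[-0.086, 0.996, 0.0], [0.996, 0.086, -0.0], [-0.0, 0.0, -1.0]]
ft_force: [0.0, 0.4, 1.7]
grip_width: 0.0147
gripper_force: 78.5
```

```bash
python3 - <<'E'
from h import *
print(avg(3)); go(None)
E
```

```text
[0.04584719 0.64596749 1.92289222]
t 32.18 pos [ 513.  -279.5  -27.6] yaw 94.96 z [ 0. -0. -1.] F [0.26 1.21 2.29] w 0.0145
```

On the mat (about 3 N contact). Release and rise.

jog_arm:
  plan: "0 0 0 0 0 0 230;0 0 0 0 0 0 190;0 0 0 0 0 0 150;0 0 0 0 0 0 110;0 0 0 0 0 0 80;0 0 0 0 0 0 60;0 0 0 0 0 0 60;0 0 0 0 0 0 60"

```text
time_s: 32.85
position: [0.5129, -0.2794, -0.0279]
tool_rot: [[-0.086, 0.996, -0.0], [0.996, 0.086, 0.0], [0.0, -0.0, -1.0]]
ft_force: [-0.5, -0.7, -0.3]
grip_width: 0.0654
gripper_force: 0.0
```

jog_arm:
  plan: "0 0 0 0 0 -1 60;0 0 0 0 0 -2 60;0 0 0 0 0 -3 60;0 0 0 0 0 -3 60;0 0 0 -3.5 0 -2 60;0 0 0 -4 0 0 60;0 0 0 -4 0 0 60;0 0 0 -4 0 0 60;0 0 0 -4 0 0 60;0 0 0 -4 0 0 60"

```text
time_s: 33.68
position: [0.533, -0.5153, 0.0832]
tool_rot: [[-0.086, 0.996, 0.0], [0.996, 0.086, -0.0], [-0.0, 0.0, -1.0]]
ft_force: [0.6, 1.0, -0.1]
grip_width: 0.065
gripper_force: 0.0
```

jog_arm:
  plan: "0 0 0 0 -4 0 60;0 0 0 0 -4 0 60;0 0 0 0 -4 0 60;0 0 0 0 -4 0 60;0 0 0 0 -4 0 60;0 0 0 0 -4 0 60;0 0 0 0 0 0 60;0 0 0 0 0 0 60"

```text
time_s: 34.35
position: [0.2924, -0.5349, 0.0832]
tool_rot: [[-0.083, 0.997, 0.0], [0.997, 0.083, -0.001], [-0.001, 0.0, -1.0]]
ft_force: [0.5, 0.1, 0.3]
grip_width: 0.0652
gripper_force: 0.0
```

```bash
python3 - <<'E'
from h import *
im=find("top",["puller_tip","puller_grip","hook_bight","pull_eye","stud_foot","beaker","timer"])
go(None)
a=im["pixels"].sum(2)//3; print(a[203:213,276:292])
for r in models.outline_of("top","puller")[:1]: print(r["bbox"])
for px in((378,204),(385,204),(370,205)): print(np.round(at_d(im,px)*1000))
E
```

```text
top puller_tip 0.61 [340.  204.3] [ 0.5156 -0.1721  0.0035]
top puller_grip 0.75 [243.3 199.6] [0.5287 0.1091 0.017 ]
top puller_grip 0.59 [378.  204.3] [ 0.5139 -0.2796  0.017 ]
top pull_eye 0.55 [288.6 207.3] [ 0.5038 -0.0216  0.04  ]
top stud_foot 0.87 [278.  211.6] [0.4917 0.0085 0.04  ]
top beaker 0.59 [165.3 226.1] [0.4533 0.3386 0.    ]
top timer 0.7 [282.2 206.2] [ 0.5108 -0.0036  0.    ]
t 34.75 pos [ 294.9 -534.    82. ] yaw 95.03 z [-0.  0. -1.] F [0.25 0.64 0.94] w 0.0652
[[157 157 155 155 156 139 134 157 157 158 153 153 159 156 154 154]
 [158 158 151 158 158  89  73  99 108 135 155 159 133 158 160 152]
 [114 156 154 157 159 113  60 103  88  87 120 104  77 106 128 158]
 [ 56 156 161 158 129  95 108 106  98  95  64  73 103  68  81 153]
 [ 50 108 159 140 104  93 126  83 108 105  50  79 101  65  51 129]
 [ 59  57 108  89  71  79 101  87 118  69  38  73 142  77  49  76]
 [ 79  55  58  51  49  52  62  71  83  35  45  69 126  69  44  64]
 [144  81  68  48  50  47  42  35  49  33  43  66  76  81  67  74]
 [158 139 141  90  90  90  86  86  87  55  46  73 139  91  82  75]
 [154 159 160 117  96  99 101 103 102  79  67 138 117  81  78 132]]
[377.1, 206.2, 29.9, 5.9]
[ 514. -277.   29.]
[ 514. -297.   30.]
[ 511. -254.   29.]
```

```bash
python3 -c "
from rig import job; print(job.close_job())"
```

```text
the job is handed in; nothing more can be done
None
```

The spring's hook hangs on the stud neck with the spring stretched about 22 mm, which should hold the arm shut. The puller lies flat on the mat again, and the job is handed in at about 35 s; my first two closes on the puller missed because the fingertips sit about 36 mm higher than the reported TCP, and I corrected for that.

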